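# Gather the mill media in the tray's pouring corner

### The job

Ball-mill grinding cylinders have dried in the steel tray, but somebody left a bottle standing among them: first take the bottle out and stand it upright in the empty place in the row on the wooden riser, in line with the other bottles, which stay as they are. Then pick the tray up by its wooden grip and, clear of the table and without spilling, tilt it until all five cylinders have slid down into the cut-off pouring corner and lie bunched there, not strung out along a side. Finish while holding it like that, still, tilted and off the table, ready for pouring; do not put it down.

Things in the scene. Friction and masses are not known exactly. Their poses are not given: they have to be found in the camera images.
- tray: Steel tray 150 x 210 mm, walls 45 mm high, floor and walls 3 mm thick, 0.28 kg. Origin: centre of its underside; +x to the long side with the raised wooden grip, y along it, z up. The corner at (-x, +y), away from the grip, is cut off straight, with a small bent lip: the pouring corner. Polished: pieces begin to slide at 10 to 15 degrees of tilt and run well at 25 to 40.
- tray_grip (a point): Middle of the tray's wooden grip: a flat bar 14 mm thick (along the tray's x), 100 mm long (along its y) and 26 mm high, 58 to 84 mm above the tray's underside, above the long wall. It stands on two 16 mm wide straps 72 mm apart; between them there is 13 mm of free air under it. Same axes as the tray.
- pour_corner (a point): Point on the tray's floor at the middle of the inside of the cut-off pouring corner (the cut is 45 mm wide). Tipping straight towards it usually bunches the pieces; if some queue along a wall, tipping along the other side and back brings them down.
- bottle: Squat plastic bottle that stands in the tray among the pieces: 49 mm across, 70 mm high, white cap 34 mm across from 55 to 70 mm above its foot, 0.09 kg. Origin: centre of its foot, z up.
- gap: The empty place in the row on the riser (a faint dried ring marks it): the point on the board where the centre of the bottle's foot belongs, in line with the other three and midway in its place (places are 64 mm apart).
- riser: Fixed low wooden riser (a little shelf) that carries the row: board 100 mm deep (its x), 290 mm long (its y), its top 60 mm above the table, with a strip 10 mm thick and 22 mm high along the back edge (+x side), 46 mm behind the line of the bottles. Origin: centre of its underside on the table; its x axis points away from the open front.
- row1: Bottle of the row on the riser (one of three), same shape and size as the stray one; origin at the centre of its foot. Stays where it is.
- row2: Bottle of the row on the riser (one of three), same shape and size as the stray one; origin at the centre of its foot. Stays where it is.
- row3: Bottle of the row on the riser (one of three), same shape and size as the stray one; origin at the centre of its foot. Stays where it is.
- media1: Loose white ceramic grinding cylinder in the tray, origin at its centre: 22 mm across, 24 mm long, 31 g, smooth; lying on its side at the start.
- media2: Loose white ceramic grinding cylinder in the tray, origin at its centre: 22 mm across, 24 mm long, 31 g, smooth; standing on end at the start.
- media3: Loose white ceramic grinding cylinder in the tray, origin at its centre: 22 mm across, 24 mm long, 31 g, smooth; lying on its side at the start.
- media4: Loose white ceramic grinding cylinder in the tray, origin at its centre: 22 mm across, 24 mm long, 31 g, smooth; standing on end at the start.
- media5: Loose white ceramic grinding cylinder in the tray, origin at its centre: 22 mm across, 24 mm long, 31 g, smooth; lying on its side at the start.
Not all that is in view belongs to the job. What is shaped like the bottle but blue or yellow is not meant.

How it is judged:
By the outcome, as a careful person would: the job done as asked, in the order asked, and still so for the second after the job is handed in, while the arm keeps its last pose, push and grip.
It also fails if it takes over 72 s, if anything falls off the work surface, if the arm or the gripper's body presses on something with over 40 N, if the wrist force passes 120 N, or if a joint passes its speed limit or range.

### The arm

A 7-joint arm with a two-finger parallel gripper is mounted at the origin on the work surface; the furniture and walls round the work are solid. World frame = base frame: x ahead of the robot, y to its left, z up, the work surface at z = 0. Lengths are in m, angles in rad, forces in N, time in s.
With the tool pointing down it reaches from about 0.4 to 0.875 m from the base axis. Payload 19.3 kg.
Tool frame: the origin (TCP) lies at the very end of the fingers, on their centre line; the grasp point (between the pads) lies 19 mm behind it (env.grip_point_offset is the z of the grasp point in the tool frame, in m); z points along the fingers, y is the line along which they close (so a half turn about z gives the same grasp; the last joint's range is limited). The gripper opens to 85 mm and grips with 20 to 120 N. Pads are 22 mm wide; open, the fingers measure 114 mm over their backs; the gripper's body (76 mm by 85 mm) begins 54 mm behind the grasp point. The pads swing forward as they close: fully open they stand 13 mm farther back than shut.
Start: joints at [1.179, 0.521, -0.036, 1.599, 0.021, 1.021, -0.113], TCP at [0.198, -0.593, 0.231] pointing down, gripper open.
Joint ranges: [-2.91, 2.91], [-0.3, 2.13], [-1.5, 1.42], [0.17, 2.43], [-1.26, 4.41], [0.16, 1.93], [-2.52, 2.52]. Speed limits (rad/s): [1.89, 1.89, 2.39, 2.39, 3.01, 3.01, 3.01].

### API

Orientations are given as a rotation vector (axis times angle).
In Python, from bench import env gives the robot as it stands. The module is installed in compiled form; this text tells all that it offers.
- The arm moves only by the tool step_arm, never from a script. Its argument "commands" is a list of rows, each a list of 3 entries, a list of its own where there are three numbers: the gripper command: -1 is fully open, 1 is shut, values between are in proportion, then the shift along the tool's x, y, z in m, then the turn about the tool's z in rad. A call has exactly 5 rows; each row is the pose to reach, as a shift and turn from the pose commanded when the call began, along the tool's axes at that moment; what a row does not reach only later rows make up. A row lasts 1/10 s, in which the tool goes at most 50 mm and 8.59 degrees, less where a joint would pass 70% of its speed; a pose out of reach is approached as far as the arm can. A call with a gripper value outside its range is refused whole. The fingers move at their own pace and stop on an object; the grip force is fixed at half the most. Time passes only in rows, so rows that repeat a pose let the fingers close, or fill a call up. It gives the time, the measured TCP pose, the force, the opening and the grip force at its end, in the units of the state.
- env.get_obs(): the state, without advancing time (a new reading comes with each control period).
- env.read_camera(name): name is "scene" or "top"; returns a dict with "pixels" (420x560x3 uint8, red, green, blue), "fov_y" (degrees; the focal length in pixels is half the picture's height over the tangent of half this angle, whatever the lens; pixels are square), "cx", "cy" (the principal point, pixels), "rvec" (rotation vector, rad) and "tvec" (3), from world to camera coordinates, as OpenCV has them. Camera axes: x right, y down, z forward; pixel columns grow to the right and rows downward; lengths in m; the calibration is good to about 2 mm. A picture is of the moment at which its call begins. There is no depth.
- env.job_done(): hands the job in; it is judged then, once.
Trained networks look in the newest picture that a camera, given by its name, has taken for a name from the list of things; names that differ only in an ending like _2 or _b are one class to them, and where a whole thing is asked for, a point or a joint stands for the part that bears it (a point fixed in the world has none). Each returns a list of dicts, best first, with "confidence" (0 to 1); they miss things now and then, are a little off and sometimes report something else, mostly with a low value. They report only what shows in the picture. A call takes as long as a camera call. They do not tell look-alikes from the thing itself.
- env.cut_out(camera, query): "region" (420x560 bool, what is visible of it).
- env.mark_of(camera, query): "xyz" ([x, y, z] in m, in world coordinates, good to about 4 mm: a listed point, or the origin of a listed thing).
The state is a dict: "time": time; "joints": joint angles; "qvel": joint speeds; "tau": joint torques, N m; "tcp_pos": TCP position; "tcp_rot": TCP orientation; "force": force on the tool from outside, world axes, zero at the start; "ft_torque": the same for the moment, N m; "finger_gap": opening from 0.0 (shut) to 1.0 (fully open); "gripper_force": force on a finger pad.
Only numpy, scipy, OpenCV 4.12 (cv2) and the standard library are available. Lean on these libraries where they do the work, as an engineer would, in place of code of your own. Each camera call takes 0.05 s, during which the arm holds its last target. There are 200 camera calls.

## Working session

There is one attempt and no reset: what is moved stays moved. The work goes in short steps, Python scripts to look and compute and a tool call to move; the robot and the scene stay as the last step left them, time stands still between calls to the robot, and variables do not carry over. Pictures are saved under pics/ and viewed, at most 10 in all, crops included, and the job is handed in when it is done.

Besides the shell and the picture viewer there is one more tool, called after "Call:" as a command line: name --argument value ..., lists and objects as JSON in quotes. step_arm: Moves the arm, as the interface text tells. Its arguments: {"type":"object","properties":{"commands":{"type":"array"}},"required":["commands"]}

```bash
mkdir -p pics
cat > h.py <<'E'
from bench import env
import numpy as np, cv2
from scipy.spatial.transform import Rotation as R
def snap(cam,name=None):
    c=env.read_camera(cam)
    if name: cv2.imwrite('pics/'+name,cv2.cvtColor(c['pixels'],cv2.COLOR_RGB2BGR))
    return c
def K(c):
    f=c['pixels'].shape[0]/2/np.tan(np.radians(c['fov_y'])/2)
    return np.array([[f,0,c['cx']],[0,f,c['cy']],[0,0,1]])
def proj(c,p):
    return cv2.projectPoints(np.atleast_2d(np.float64(p)),np.float64(c['rvec']),np.float64(c['tvec']),K(c),None)[0][:,0]
def back(c,px,z):
    r=R.from_rotvec(c['rvec']).as_matrix(); d=r.T@np.linalg.inv(K(c))@[*px,1]; o=-r.T@np.array(c['tvec'])
    return o+d*(z-o[2])/d[2]
def state():
    s=env.get_obs(); print('t',round(s['time'],2),'q',np.round(s['joints'],3),'tcp',np.round(s['tcp_pos'],4),'gap',s['finger_gap'],'F',np.round(s['force'],1),s['gripper_force'])
    print(np.round(R.from_rotvec(s['tcp_rot']).as_matrix(),3).tolist()); return s
E
python3 - <<'E'
from h import *
state(); print(env.grip_point_offset)
cs={}
for n in('scene','top'):
    c=snap(n,n+'0.png')
    r=R.from_rotvec(c['rvec']).as_matrix(); print(n,c['fov_y'],'pos',np.round(-r.T@c['tvec'],3))
    for q in 'tray tray_grip pour_corner bottle gap riser row1 media1'.split():
        print(q,[(np.round(m['xyz'],3).tolist(),round(m['confidence'],2),np.round(proj(c,m['xyz'])[0]).tolist()) for m in env.mark_of(n,q)][:6])
E
```

```text
t 0.0 q [ 1.179  0.522 -0.036  1.6    0.021  1.021 -0.113] tcp [ 0.1976 -0.5926  0.2307] gap 0.9992027956621865 F [-0.3 -0.4 -1.2] 0.0
[[0.949, 0.316, -0.0], [0.316, -0.949, 0.001], [-0.0, -0.001, -1.0]]
-0.0187
scene 51.02201335849457 pos [ 0.654 -0.492  0.86 ]
tray [([0.459, -0.169, 0.003], 0.77, [245.0, 291.0])]
tray_grip [([0.539, -0.174, 0.074], 0.73, [280.0, 291.0])]
pour_corner [([0.407, -0.235, 0.016], 0.73, [208.0, 309.0]), ([0.419, -0.072, 0.004], 0.71, [245.0, 246.0])]
bottle [([0.441, 0.021, 0.001], 0.92, [269.0, 217.0]), ([0.347, 0.046, -0.003], 0.81, [235.0, 198.0]), ([0.452, -0.14, -0.002], 0.77, [247.0, 279.0])]
gap []
riser [([0.507, 0.242, -0.0], 0.94, [323.0, 156.0]), ([0.54, -0.175, 0.072], 0.46, [280.0, 292.0])]
row1 [([0.551, 0.151, 0.06], 0.87, [332.0, 172.0]), ([0.46, 0.322, 0.056], 0.8, [316.0, 114.0]), ([0.523, 0.206, 0.058], 0.71, [327.0, 153.0])]
media1 [([0.442, -0.243, 0.012], 0.71, [222.0, 319.0]), ([0.49, -0.236, 0.013], 0.57, [246.0, 323.0]), ([0.509, -0.124, 0.013], 0.49, [275.0, 277.0]), ([0.404, -0.233, 0.016], 0.48, [207.0, 308.0]), ([0.495, -0.18
[... 157 characters left out ...]
3, 0.069], 0.61, [349.0, 182.0]), ([0.417, -0.071, 0.002], 0.52, [307.0, 234.0])]
pour_corner [([0.417, -0.069, 0.001], 0.76, [306.0, 234.0])]
bottle [([0.452, -0.142, 0.001], 0.88, [334.0, 220.0]), ([0.347, 0.047, -0.001], 0.88, [262.0, 263.0]), ([0.436, 0.018, -0.001], 0.86, [272.0, 228.0])]
gap []
riser [([0.509, 0.238, -0.0], 0.67, [187.0, 202.0])]
row1 [([0.457, 0.321, 0.059], 0.79, [148.0, 220.0]), ([0.55, 0.149, 0.057], 0.6, [219.0, 181.0])]
media1 [([0.494, -0.183, 0.015], 0.65, [350.0, 203.0]), ([0.408, -0.232, 0.012], 0.65, [370.0, 236.0]), ([0.509, -0.125, 0.013], 0.62, [327.0, 198.0]), ([0.492, -0.233, 0.015], 0.61, [369.0, 203.0]), ([0.443, -0.239, 0.018], 0.38, [373.0, 222.0])]
```

View pics/scene0.png

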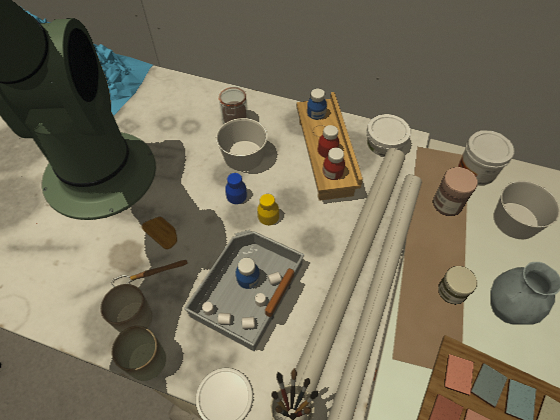

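View pics/top0.png

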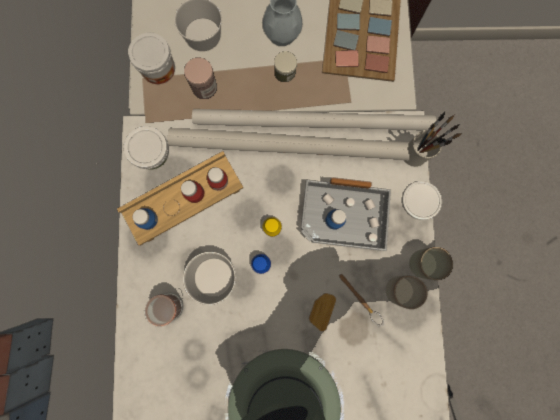

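Possible bottle targets:
- In the tray, blue with a white cap: top (336,218), scene (247,272).
- Blue with a blue cap, on the table: top (261,264). A look-alike.
- Yellow, on the table: top (272,227). A look-alike.
- Row bottles on the riser: top (145,217), (192,190) and (217,178). These stay.

The one in the tray is the right one. I'll check it in a close crop.

Run:
```python
from h import *
a=cv2.imread('pics/top0.png');s=cv2.imread('pics/scene0.png')
A=cv2.resize(a[160:260,110:400],None,fx=2.75,fy=2.75,interpolation=3)
S=cv2.resize(s[80:360,180:380],None,fx=2,fy=2,interpolation=3)[:, :400]
cv2.imwrite('pics/crop0.png',A)
c=snap('top')
print(proj(c,[[.490,.264,.06],[.452,-.141,.073],[.452,-.141,.003],[.46,-.166,0]]).round(1).tolist())
# riser & tray corner fit from cutout
for q in('tray','riser'):
    m=env.cut_out('top',q)[0]['region'].astype(np.uint8); r=cv2.minAreaRect(cv2.findNonZero(m)); print(q,[np.round(back(c,p,.045 if q=='tray' else .06),3)[:2].tolist() for p in cv2.boxPoints(r)])
```

```text
[[171.3, 205.9], [338.0, 216.8], [333.5, 220.2], [342.8, 217.1]]
tray [[0.394, -0.046], [0.566, -0.069], [0.54, -0.288], [0.368, -0.259]]
riser [[0.488, 0.398], [0.632, 0.141], [0.531, 0.087], [0.391, 0.342]]
```

View pics/crop0.png

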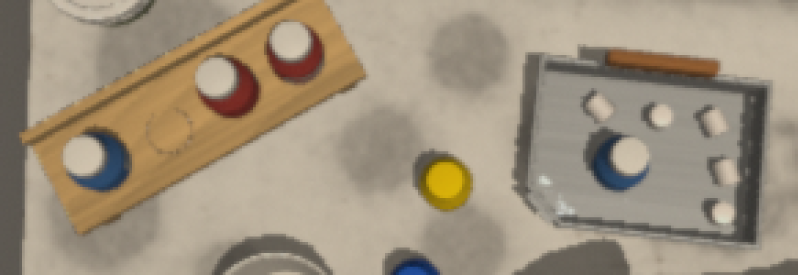

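The crop confirms it: the blue bottle with the white cap stands in the tray at crop (622,162). The empty ring is at crop (170,131), between the blue bottle and the red ones. The pour corner is at the tray's lower left. Now moving.

Call:
step_arm --commands '[[-1, [0.038, -0.034, 0], -0.1], [-1, [0.076, -0.068, 0], -0.2], [-1, [0.114, -0.102, 0], -0.3], [-1, [0.152, -0.136, 0], -0.4], [-1, [0.19, -0.17, 0], -0.5]]'

```text
time: 1.55
tcp_pos: [0.3223, -0.3741, 0.2315]
tcp_rot: [2.877, 1.26, 0.0]
force: [1.2, -1.2, -0.9]
finger_gap: 1.002
gripper_force: 0.0
```

```bash
cat >> h.py <<'E'
def go(p,ydeg=None):
    s=state(); M=R.from_rotvec(s['tcp_rot']).as_matrix()
    d=M.T@(np.array(p)-s['tcp_pos']); print('shift',d.round(4).tolist())
    if ydeg is not None:
        a=np.degrees(np.arctan2(M[1,1],M[0,1])); t=(ydeg-a+180)%360-180; print('turn',round(-np.radians(t),4),'yawnow',a.round(2))
E
python3 -c "
from h import *
go([.452,-.141,.1],-17.3)"
```

```text
t 1.55 q [ 0.921  0.32  -0.226  1.93   0.09   0.901 -0.096] tcp [ 0.3223 -0.3741  0.2315] gap 1.0023580740114753 F [ 1.2 -1.2 -0.9] 0.0
[[0.678, 0.735, 0.0], [0.735, -0.678, -0.001], [-0.0, 0.001, -1.0]]
shift [0.2593, -0.0628, 0.1314]
turn -0.4431 yawnow -42.69
```

Call:
step_arm --commands '[[-1, [0.045, -0.011, 0.01], -0.09], [-1, [0.09, -0.022, 0.03], -0.18], [-1, [0.135, -0.033, 0.05], -0.27], [-1, [0.18, -0.044, 0.065], -0.36], [-1, [0.22, -0.054, 0.08], -0.44]]'

```text
time: 2.05
tcp_pos: [0.4328, -0.1759, 0.1509]
tcp_rot: [2.533, 1.858, 0.001]
force: [1.5, -1.4, 0.1]
finger_gap: 0.999
gripper_force: 0.0
```

```bash
python3 -c "
from h import *
go([.452,-.141,.1],-17.3)"
```

```text
t 2.05 q [ 0.559  0.413 -0.379  2.067  0.231  0.701 -0.273] tcp [ 0.4328 -0.1759  0.1509] gap 0.9994707176570666 F [ 1.5 -1.4  0.1] 0.0
[[0.3, 0.954, 0.001], [0.954, -0.3, 0.0], [0.0, 0.001, -1.0]]
shift [0.039, 0.0078, 0.0509]
turn -0.003 yawnow -17.47
```

Call:
step_arm --commands '[[-1, [0.02, 0.004, 0.025], 0], [-1, [0.037, 0.008, 0.05], 0], [-1, [0.037, 0.008, 0.05], 0], [-1, [0.037, 0.008, 0.05], 0], [-1, [0.037, 0.008, 0.05], 0]]'

```text
time: 2.55
tcp_pos: [0.4508, -0.1461, 0.1022]
tcp_rot: [2.537, 1.851, 0.0]
force: [-0.6, 0.5, -0.5]
finger_gap: 0.998
gripper_force: 0.0
```

Run:
```python
from h import *
go([.452,-.141,.022])
for n in('scene','top'):
    c=snap(n,n+'1.png'); print([np.round(m['xyz'],4).tolist()+[round(m['confidence'],2)] for m in env.mark_of(n,'bottle')])
s=cv2.imread('pics/scene1.png')[210:360,160:360]; t=cv2.imread('pics/top1.png')[160:260,270:404]
cv2.imwrite('pics/c1.png',np.vstack([cv2.resize(s,(400,300),interpolation=3),cv2.resize(t,(400,298),interpolation=3)]))
```

```text
t 2.55 q [ 0.453  0.504 -0.343  2.086  0.294  0.596 -0.405] tcp [ 0.4508 -0.1461  0.1022] gap 0.9978744288138249 F [-0.6  0.5 -0.5] 0.0
[[0.305, 0.952, 0.001], [0.952, -0.305, -0.001], [-0.0, 0.001, -1.0]]
shift [0.0053, -0.0006, 0.0802]
[[0.4381, 0.0195, 0.0004, 0.77], [0.5402, -0.177, 0.0711, 0.72], [0.4494, -0.1416, -0.0001, 0.71]]
[[0.4375, 0.0184, -0.0019, 0.87], [0.345, 0.0499, 0.0007, 0.65], [0.4523, -0.1427, 0.0022, 0.54]]
```

View pics/c1.png

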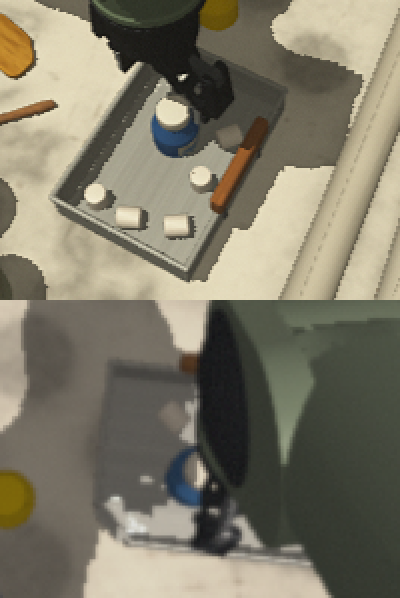

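The gripper is above the bottle with a finger on either side (bottle at crop (175,130)), and the cylinders are clear. Descending to grip.

Call:
step_arm --commands '[[-1, [0.004, -0.001, 0.03], 0], [-1, [0.004, -0.001, 0.06], 0], [-1, [0.004, -0.001, 0.08], 0], [-1, [0.004, -0.001, 0.08], 0], [1, [0.004, -0.001, 0.08], 0]]'

```text
time: 3.25
tcp_pos: [0.4512, -0.1412, 0.0219]
tcp_rot: [2.537, 1.853, -0.0]
force: [0.3, -0.1, -0.7]
finger_gap: 0.858
gripper_force: 0.0
```

Call:
step_arm --commands '[[1, [0, 0, 0], 0], [1, [0, 0, 0], 0], [1, [0, 0, 0], 0], [1, [0, 0, 0], 0], [1, [0, 0, 0], 0]]'

```text
time: 3.75
tcp_pos: [0.4517, -0.1413, 0.0228]
tcp_rot: [2.536, 1.852, 0.002]
force: [-3.4, 1.7, 21.0]
finger_gap: 0.53
gripper_force: 58.3
```

Call:
step_arm --commands '[[1, [0, 0, -0.03], 0], [1, [0, 0, -0.07], 0], [1, [0, 0, -0.11], 0], [1, [0, 0, -0.15], 0], [1, [0, 0, -0.18], 0]]'

```text
time: 4.25
tcp_pos: [0.4513, -0.1412, 0.2045]
tcp_rot: [2.535, 1.852, 0.003]
force: [0.3, -0.6, -1.4]
finger_gap: 0.533
gripper_force: 62.7
```

```bash
python3 -c "
from h import *
go([.488,.264,.2],28.2)"
```

```text
t 4.25 q [ 0.52   0.34  -0.424  2.003  0.187  0.833 -0.318] tcp [ 0.4513 -0.1412  0.2045] gap 0.532722789880292 F [ 0.3 -0.6 -1.4] 62.677652792381195
[[0.304, 0.953, 0.003], [0.953, -0.304, -0.001], [-0.0, 0.003, -1.0]]
shift [0.3971, -0.0883, 0.0043]
turn -0.8014 yawnow -17.72
```

Call:
step_arm --commands '[[1, [0.045, -0.01, 0], -0.1], [1, [0.09, -0.02, 0], -0.2], [1, [0.135, -0.03, 0], -0.3], [1, [0.18, -0.04, 0], -0.4], [1, [0.225, -0.05, 0], -0.5]]'

```text
time: 4.75
tcp_pos: [0.4718, 0.0901, 0.2023]
tcp_rot: [1.994, 2.426, 0.001]
force: [0.9, -1.2, -1.0]
finger_gap: 0.529
gripper_force: 62.7
```

```bash
python3 -c "
from h import *
go([.488,.264,.2],28.2)"
```

```text
t 4.75 q [ 0.167  0.382 -0.606  1.98   0.285  0.862 -0.398] tcp [0.4718 0.0901 0.2023] gap 0.5286299637363501 F [ 0.9 -1.2 -1. ] 62.67227021866347
[[-0.193, 0.981, 0.001], [0.981, 0.193, -0.0], [-0.001, 0.001, -1.0]]
shift [0.1675, 0.0495, 0.0022]
turn -0.2976 yawnow 11.15
```

Call:
step_arm --commands '[[1, [0.045, 0.013, 0], -0.1], [1, [0.09, 0.026, 0], -0.2], [1, [0.13, 0.038, 0], -0.3], [1, [0.165, 0.049, 0], -0.3], [1, [0.165, 0.049, 0], -0.3]]'

```text
time: 5.25
tcp_pos: [0.4879, 0.2648, 0.2022]
tcp_rot: [-1.608, -2.698, -0.005]
force: [-0.2, -0.1, -0.5]
finger_gap: 0.529
gripper_force: 62.7
```

Run:
```python
from h import *
go([.488,.264,.1],28.2)
for n in('scene','top'):
    c=snap(n,n+'2.png')
    for q in('bottle','row1','gap'): print(n,q,[np.round(m['xyz'],4).tolist()+[round(m['confidence'],2)] for m in env.mark_of(n,q)])
    if n=='scene': print(proj(c,[.488,.264,.06]))
cv2.imwrite('pics/c2.png',cv2.resize(cv2.imread('pics/scene2.png')[60:220,220:400],None,fx=3,fy=3,interpolation=3))
```

```text
t 5.25 q [-0.116  0.517 -0.675  1.794  0.383  0.963 -0.453] tcp [0.4879 0.2648 0.2022] gap 0.528705313161385 F [-0.2 -0.1 -0.5] 62.690642678867334
[[-0.476, 0.879, 0.001], [0.879, 0.476, 0.003], [0.002, 0.002, -1.0]]
shift [-0.001, -0.0006, 0.1022]
turn 0.0039 yawnow 28.42
scene bottle [[0.3454, 0.0468, -0.0019, 0.95], [0.4839, 0.2678, 0.181, 0.74], [0.4409, 0.025, -0.0017, 0.64]]
scene row1 [[0.5503, 0.1463, 0.062, 0.97], [0.5209, 0.2068, 0.0531, 0.95], [0.4602, 0.3213, 0.059, 0.74]]
scene gap [[0.505, -0.1269, 0.0161, 0.57]]
[[319.92335847 131.58670503]]
top bottle [[0.4371, 0.0183, -0.0022, 0.77], [0.4068, -0.234, 0.0138, 0.27]]
top row1 [[0.551, 0.1487, 0.0541, 0.7]]
top gap []
```

View pics/c2.png

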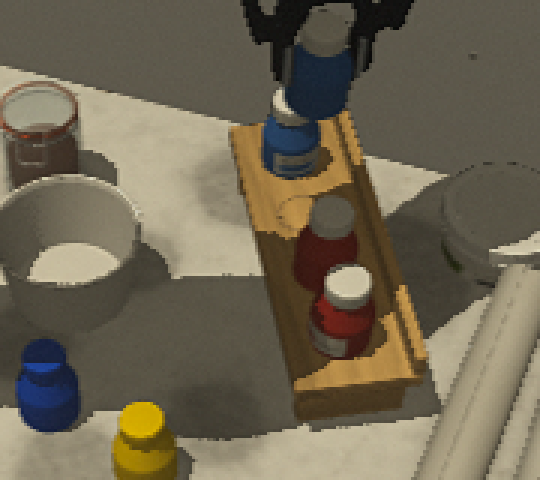

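The bottle hangs upright over the empty place. The ring shows at crop (297,214), where I predicted it. Lowering.

Call:
step_arm --commands '[[1, [-0.001, 0.001, 0.03], 0], [1, [-0.001, 0.001, 0.07], 0], [1, [-0.001, 0.001, 0.1], 0], [1, [-0.001, 0.001, 0.117], 0], [1, [-0.001, 0.001, 0.119], 0]]'

```text
time: 6.15
tcp_pos: [0.4893, 0.2585, 0.0807]
tcp_rot: [-1.615, -2.693, 0.004]
force: [-0.4, 0.1, -0.8]
finger_gap: 0.529
gripper_force: 62.7
```

Call:
step_arm --commands '[[1, [0, 0, 0.002], 0], [1, [0, 0, 0.003], 0], [1, [0, 0, 0.003], 0], [1, [0, 0, 0.003], 0], [1, [0, 0, 0.003], 0]]'

```text
time: 6.65
tcp_pos: [0.4905, 0.2595, 0.08]
tcp_rot: [1.615, 2.694, 0.001]
force: [-0.2, -1.3, 6.8]
finger_gap: 0.528
gripper_force: 63.6
```

Call:
step_arm --commands '[[1, [0, 0, -0.004], 0], [1, [0.005, 0.001, -0.004], 0], [1, [0.005, 0.001, -0.004], 0], [1, [0.005, 0.001, -0.002], 0], [1, [0.005, 0.001, 0], 0]]'

```text
time: 7.15
tcp_pos: [0.4887, 0.2644, 0.0797]
tcp_rot: [1.615, 2.694, 0.0]
force: [-12.7, -9.3, 56.5]
finger_gap: 0.528
gripper_force: 69.8
```

Run:
```python
from h import *
go([.489,.264,.08],28.2)
```

```text
t 7.15 q [-0.196  0.681 -0.573  1.88   0.533  0.737 -0.581] tcp [0.4887 0.2644 0.0797] gap 0.5282210440674561 F [-12.7  -9.3  56.5] 69.81704740523128
[[-0.471, 0.882, 0.0], [0.882, 0.471, -0.0], [-0.0, 0.0, -1.0]]
shift [-0.0005, 0.0001, -0.0003]
turn -0.0013 yawnow 28.13
```

Call:
step_arm --commands '[[1, [0, 0, -0.001], 0], [1, [0, 0, -0.002], 0], [0.2, [0, 0, -0.002], 0], [-0.4, [0, 0, -0.002], 0], [-0.4, [0, 0, -0.002], 0]]'

```text
time: 7.65
tcp_pos: [0.4885, 0.2642, 0.0812]
tcp_rot: [-1.615, -2.695, 0.0]
force: [0.1, -0.4, -0.1]
finger_gap: 0.703
gripper_force: 0.0
```

Call:
step_arm --commands '[[-0.4, [0, 0, 0], 0], [-0.4, [0, 0, -0.02], 0], [-0.4, [0, 0, -0.05], 0], [-0.4, [0, 0, -0.1], 0], [-0.4, [0, 0, -0.14], 0]]'

```text
time: 8.15
tcp_pos: [0.4884, 0.2645, 0.2235]
tcp_rot: [-1.614, -2.695, -0.001]
force: [0.7, -0.5, 0.5]
finger_gap: 0.7
gripper_force: 0.0
```

Call:
step_arm --commands '[[-1, [-0.04, 0, -0.01], 0.1], [-1, [-0.09, -0.01, -0.01], 0.2], [-1, [-0.135, -0.02, -0.01], 0.3], [-1, [-0.18, -0.02, -0.01], 0.4], [-1, [-0.22, -0.02, -0.01], 0.5]]'

```text
time: 8.65
tcp_pos: [0.5753, 0.0583, 0.2315]
tcp_rot: [2.237, 2.205, -0.0]
force: [-0.2, 1.3, -0.4]
finger_gap: 1.001
gripper_force: 0.0
```

Run:
```python
from h import *
state()
for n in('scene','top'):
    c=snap(n,n+'3.png')
    for q in('row1','tray_grip','tray','pour_corner'): print(n,q,[np.round(m['xyz'],4).tolist()+[round(m['confidence'],2)] for m in env.mark_of(n,q)])
a=cv2.imread('pics/scene3.png'); t=cv2.imread('pics/top3.png')
cv2.imwrite('pics/c3.png',np.hstack([cv2.resize(a[80:360,180:360],(385,600),interpolation=3),cv2.resize(t[140:280,110:230],(400,600),interpolation=3)]))
```

```text
t 8.65 q [ 0.172  0.489 -0.528  1.707  0.282  1.021 -0.468] tcp [0.5753 0.0583 0.2315] gap 1.0011053583148732 F [-0.2  1.3 -0.4] 0.0
[[0.014, 1.0, 0.0], [1.0, -0.014, -0.0], [-0.0, 0.0, -1.0]]
scene row1 [[0.5229, 0.2106, 0.0565, 0.87], [0.5494, 0.1525, 0.0633, 0.73], [0.4606, 0.3205, 0.0597, 0.45], [0.4162, -0.0742, 0.0084, 0.33]]
scene tray_grip [[0.5376, -0.1786, 0.0736, 0.76]]
scene tray [[0.4599, -0.1654, 0.0016, 0.97], [0.4425, -0.2455, 0.0138, 0.42]]
scene pour_corner [[0.4207, -0.0721, 0.0071, 0.8]]
top row1 [[0.4553, 0.3208, 0.0616, 0.97], [0.5227, 0.2073, 0.0581, 0.71], [0.5483, 0.1476, 0.0546, 0.58]]
top tray_grip []
top tray []
top pour_corner []
```

View pics/c3.png

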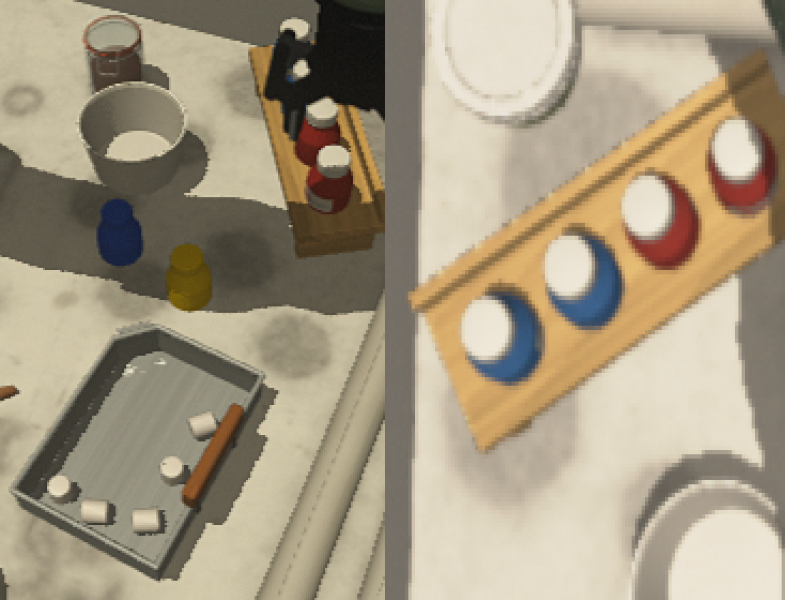

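The bottle stands in line in the row: caps at crop (488,330), (570,267), (648,207) and (737,150). The tray holds the five cylinders, and its grip is at crop (213,455). Next, the grip.

```bash
python3 -c "
from h import *
go([.5385,-.176,.13],-7.3)"
```

```text
t 9.15 q [ 0.168  0.489 -0.53   1.709  0.282  1.021 -0.467] tcp [0.5744 0.0617 0.2314] gap 0.9967764628825091 F [-0.5 -0.1 -0.5] 0.0
[[0.007, 1.0, 0.0], [1.0, -0.007, 0.0], [0.0, 0.0, -1.0]]
shift [-0.2379, -0.0341, 0.1014]
turn 0.1199 yawnow -0.43
```

Call:
step_arm --commands '[[-0.4, [-0.045, -0.006, 0.01], 0.03], [-0.4, [-0.09, -0.013, 0.02], 0.06], [-0.4, [-0.135, -0.02, 0.03], 0.09], [-0.4, [-0.18, -0.027, 0.04], 0.12], [-0.4, [-0.22, -0.032, 0.05], 0.12]]'

```text
time: 9.65
tcp_pos: [0.54, -0.1607, 0.1811]
tcp_rot: [2.361, 2.072, -0.0]
force: [1.2, -0.7, 1.5]
finger_gap: 0.706
gripper_force: 0.0
```

Call:
step_arm --commands '[[-0.4, [-0.017, -0.002, 0.025], 0], [-0.4, [-0.017, -0.002, 0.05], 0], [-0.4, [-0.017, -0.002, 0.05], 0], [-0.4, [-0.017, -0.002, 0.05], 0], [-0.4, [-0.017, -0.002, 0.05], 0]]'

```text
time: 10.15
tcp_pos: [0.5373, -0.1748, 0.1326]
tcp_rot: [2.358, 2.074, 0.002]
force: [0.6, -0.9, 0.7]
finger_gap: 0.7
gripper_force: 0.0
```

Run:
```python
from h import *
go([.5385,-.176,.052],-7.3)
c=snap('scene','scene4.png'); print([np.round(m['xyz'],4).tolist()+[round(m['confidence'],2)] for m in env.mark_of('scene','tray_grip')])
# bar edges in scene: orange-brown pixels
p=cv2.cvtColor(c['pixels'],cv2.COLOR_RGB2HSV); m=cv2.inRange(p,(0,110,60),(14,255,255)); mm=np.zeros_like(m); mm[250:330,250:310]=m[250:330,250:310]
r=cv2.minAreaRect(cv2.findNonZero(mm)); print(r,[back(c,q,.084)[:2].round(4).tolist() for q in cv2.boxPoints(r)])
cv2.imwrite('pics/c4.png',cv2.resize(cv2.imread('pics/scene4.png')[220:370,180:330],(600,600),interpolation=3))
```

```text
t 10.15 q [ 0.514  0.58  -0.425  1.833  0.322  0.795 -0.205] tcp [ 0.5373 -0.1748  0.1326] gap 0.7003311144381564 F [ 0.6 -0.9  0.7] 0.0
[[0.128, 0.992, 0.002], [0.992, -0.128, -0.0], [-0.0, 0.002, -1.0]]
shift [-0.001, 0.0012, 0.0806]
turn -0.0004 yawnow -7.33
[[0.5391, -0.1742, 0.0734, 0.61]]
((277.4950256347656, 294.93194580078125), (8.819180488586426, 45.26926803588867), 29.47589111328125) [[0.5242, -0.2284], [0.5366, -0.1399], [0.5535, -0.1436], [0.5403, -0.2314]]
```

View pics/c4.png

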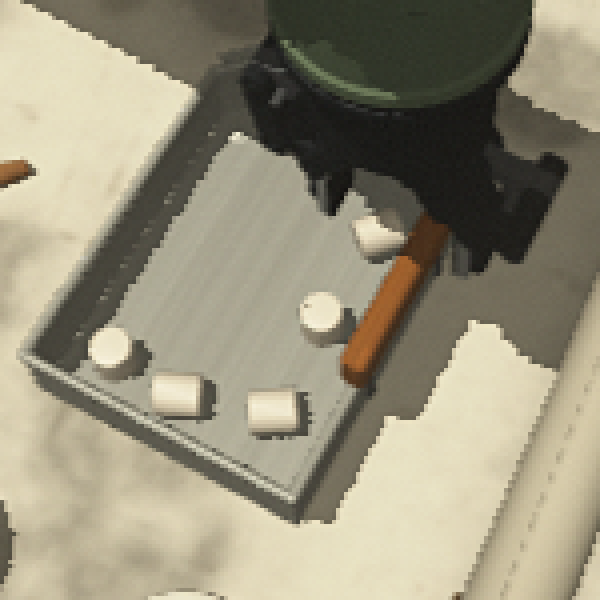

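The fingers straddle the wooden bar (crop (400,290)), and the nearest cylinder, at crop (378,235), lies below fingertip height. Descending and gripping.

Call:
step_arm --commands '[[-0.4, [-0.001, 0.001, 0.03], 0], [-0.4, [-0.001, 0.001, 0.06], 0], [-0.4, [-0.001, 0.001, 0.08], 0], [-0.4, [-0.001, 0.001, 0.08], 0], [0, [-0.001, 0.001, 0.08], 0]]'

```text
time: 10.75
tcp_pos: [0.5379, -0.1764, 0.0522]
tcp_rot: [2.359, 2.074, 0.001]
force: [0.7, 0.7, 0.3]
finger_gap: 0.547
gripper_force: 0.0
```

Call:
step_arm --commands '[[1, [0, 0, 0], 0], [1, [0, 0, 0], 0], [1, [0, 0, 0], 0], [1, [0, 0, 0], 0], [1, [0, 0, 0], 0]]'

```text
time: 11.25
tcp_pos: [0.5379, -0.1768, 0.0526]
tcp_rot: [2.359, 2.072, 0.001]
force: [-2.6, 0.8, 12.1]
finger_gap: 0.157
gripper_force: 59.2
```

Call:
step_arm --commands '[[1, [0, 0, -0.005], 0], [1, [0, 0, -0.015], 0], [1, [0, 0, -0.03], 0], [1, [0, 0, -0.045], 0], [1, [0, 0, -0.06], 0]]'

```text
time: 11.75
tcp_pos: [0.5375, -0.1767, 0.1131]
tcp_rot: [2.36, 2.073, 0.001]
force: [0.6, -0.8, -3.9]
finger_gap: 0.154
gripper_force: 58.6
```

Call:
step_arm --commands '[[1, [0, 0, -0.02], 0], [1, [0, 0, -0.04], 0], [1, [0, 0, -0.06], 0], [1, [0, 0, -0.08], 0], [1, [0, 0, -0.1], 0]]'

```text
time: 12.25
tcp_pos: [0.5372, -0.1765, 0.2132]
tcp_rot: [2.36, 2.073, 0.001]
force: [-0.3, -0.4, -5.0]
finger_gap: 0.152
gripper_force: 58.6
```

Run:
```python
from h import *
state()
for n in('scene','top'):
    c=snap(n,n+'5.png')
    for q in('tray_grip','tray','pour_corner'): print(n,q,[np.round(m['xyz'],4).tolist()+[round(m['confidence'],2)] for m in env.mark_of(n,q)])
```

```text
t 12.25 q [ 0.55   0.48  -0.465  1.762  0.256  0.959 -0.147] tcp [ 0.5372 -0.1765  0.2132] gap 0.15226433377040904 F [-0.3 -0.4 -5. ] 58.587968945503235
[[0.129, 0.992, 0.001], [0.992, -0.129, -0.0], [-0.0, 0.001, -1.0]]
scene tray_grip [[0.5513, 0.1507, 0.0593, 0.68], [0.5358, -0.1736, 0.2313, 0.61]]
scene tray [[0.4595, -0.166, 0.161, 0.75]]
scene pour_corner [[0.4206, -0.0733, 0.1653, 0.91], [0.4055, -0.234, 0.1761, 0.39]]
top tray_grip [[0.5416, -0.1726, 0.227, 0.75]]
top tray [[0.4609, -0.1665, 0.1576, 0.75]]
top pour_corner [[0.4194, -0.0696, 0.162, 0.77], [0.4983, -0.1846, 0.1785, 0.62], [0.5483, 0.1512, 0.0573, 0.26]]
```

View pics/scene5.png

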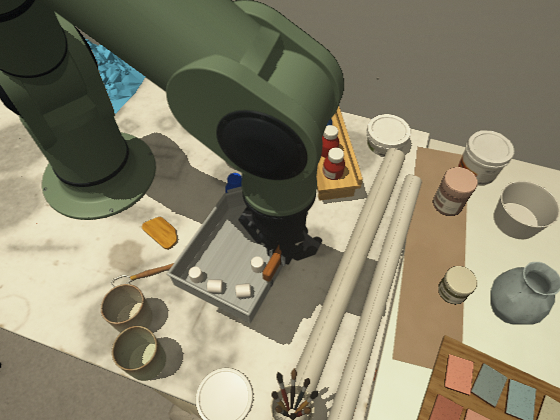

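The tray is lifted level, with the cylinders still inside. The commands offer no tilt axis, so I'll raise it, yaw the pour corner towards the base, and see whether the arm tips the tool at the edge of its reach.

Call:
step_arm --commands '[[1, [0, 0, -0.03], -0.08], [1, [0, 0, -0.07], -0.18], [1, [0, 0, -0.11], -0.28], [1, [0, 0, -0.14], -0.36], [1, [0, 0, -0.16], -0.4]]'

```text
time: 13.15
tcp_pos: [0.5375, -0.1766, 0.373]
tcp_rot: [1.896, 2.503, 0.001]
force: [-0.7, 0.2, -3.7]
finger_gap: 0.153
gripper_force: 59.2
```

Call:
step_arm --commands '[[1, [0, 0, -0.03], -0.06], [1, [0, 0, -0.06], -0.12], [1, [0, 0, -0.09], -0.18], [1, [0, 0, -0.11], -0.24], [1, [0, 0, -0.12], -0.3]]'

```text
time: 13.65
tcp_pos: [0.5376, -0.1765, 0.4925]
tcp_rot: [1.502, 2.758, 0.001]
force: [0.2, -0.5, -5.3]
finger_gap: 0.156
gripper_force: 59.2
```

```bash
python3 -c "
from h import *
state()"
```

```text
t 13.65 q [ 0.663  0.321 -0.644  1.3    0.191  1.581  0.62 ] tcp [ 0.5376 -0.1765  0.4925] gap 0.15609231247410607 F [ 0.2 -0.5 -5.3] 59.16523218154907
[[-0.543, 0.84, 0.001], [0.84, 0.543, -0.0], [-0.001, 0.001, -1.0]]
```

Call:
step_arm --commands '[[1, [0, 0, -0.03], 0], [1, [0, 0, -0.06], 0], [1, [0, 0, -0.09], 0], [1, [0, 0, -0.12], 0], [1, [0, 0, -0.15], 0]]'

```text
time: 14.15
tcp_pos: [0.5386, -0.1766, 0.6213]
tcp_rot: [-1.502, -2.752, -0.002]
force: [1.3, -0.3, -5.2]
finger_gap: 0.154
gripper_force: 59.3
```

```bash
python3 -c "
from h import *
state()"
```

```text
t 14.15 q [ 0.493  0.339 -0.472  0.936  0.157  1.903  0.667] tcp [ 0.5386 -0.1766  0.6213] gap 0.1540227656425175 F [ 1.3 -0.3 -5.2] 59.25802409648895
[[-0.541, 0.841, -0.005], [0.841, 0.541, 0.004], [0.006, -0.002, -1.0]]
```

Call:
step_arm --commands '[[1, [0, 0, -0.02], 0], [1, [0, 0, -0.04], 0], [1, [0, 0, -0.06], 0], [1, [0, 0, -0.06], 0], [1, [0, 0, -0.06], 0]]'

```text
time: 14.65
tcp_pos: [0.5331, -0.1759, 0.6536]
tcp_rot: [1.501, 2.742, 0.003]
force: [-0.5, -0.3, -4.5]
finger_gap: 0.154
gripper_force: 59.3
```

```bash
python3 -c "
from h import *
state()"
```

```text
t 14.65 q [-0.004  0.323  0.375  0.89  -0.125  1.932  0.876] tcp [ 0.5331 -0.1759  0.6536] gap 0.1539483203985481 F [-0.5 -0.3 -4.5] 59.287667870521545
[[-0.539, 0.842, 0.014], [0.842, 0.539, -0.005], [-0.012, 0.009, -1.0]]
```

Call:
step_arm --commands '[[1, [0, 0, -0.01], 0], [1, [0, 0, -0.03], 0], [1, [0, 0, -0.05], 0], [1, [0, 0, -0.07], 0], [1, [0, 0, -0.08], 0]]'

```text
time: 15.15
tcp_pos: [0.5181, -0.169, 0.6924]
tcp_rot: [1.465, 2.677, 0.026]
force: [0.4, 0.1, -4.6]
finger_gap: 0.154
gripper_force: 59.4
```

```bash
python3 -c "
from h import *
state()"
```

```text
t 15.15 q [-0.176  0.285  0.632  0.879 -0.19   1.932  0.922] tcp [ 0.5181 -0.169   0.6924] gap 0.1539765560635708 F [ 0.4  0.1 -4.6] 59.35106098651886
[[-0.536, 0.84, 0.087], [0.841, 0.54, -0.028], [-0.071, 0.058, -0.996]]
```

Pushing up past the reach limit does tip the tool outward, about 5° so far. I'll continue gradually.

Call:
step_arm --commands '[[1, [0, 0, -0.02], 0], [1, [0, 0, -0.04], 0], [1, [0, 0, -0.06], 0], [1, [0, 0, -0.08], 0], [1, [0, 0, -0.1], 0]]'

```text
time: 15.65
tcp_pos: [0.4987, -0.163, 0.7235]
tcp_rot: [1.438, 2.626, 0.041]
force: [0.8, -0.2, -4.4]
finger_gap: 0.155
gripper_force: 59.4
```

```bash
python3 -c "
from h import *
state()"
```

```text
t 15.65 q [-0.172  0.218  0.555  0.87  -0.129  1.933  0.877] tcp [ 0.4987 -0.163   0.7235] gap 0.1549367356121128 F [ 0.8 -0.2 -4.4] 59.42282974720001
[[-0.53, 0.836, 0.142], [0.84, 0.541, -0.047], [-0.116, 0.094, -0.989]]
```

Call:
step_arm --commands '[[1, [-0.022, 0.018, -0.026], 0], [1, [-0.043, 0.036, -0.052], 0], [1, [-0.065, 0.053, -0.078], 0], [1, [-0.086, 0.071, -0.104], 0], [1, [-0.108, 0.089, -0.13], 0]]'

```text
time: 16.15
tcp_pos: [0.5342, -0.1505, 0.7864]
tcp_rot: [1.339, 2.487, 0.049]
force: [0.4, 0.2, -4.8]
finger_gap: 0.154
gripper_force: 59.5
```

```bash
python3 -c "
from h import *
state()"
```

```text
t 16.15 q [ 0.127  0.228 -0.016  0.673  0.094  1.932  0.743] tcp [ 0.5342 -0.1505  0.7864] gap 0.15418184485529524 F [ 0.4  0.2 -4.8] 59.51462745666504
[[-0.512, 0.808, 0.29], [0.819, 0.561, -0.118], [-0.258, 0.177, -0.95]]
```

Call:
step_arm --commands '[[1, [-0.022, 0.018, -0.026], 0], [1, [-0.043, 0.036, -0.052], 0], [1, [-0.065, 0.053, -0.078], 0], [1, [-0.086, 0.071, -0.104], 0], [1, [-0.108, 0.089, -0.13], 0]]'

```text
time: 16.65
tcp_pos: [0.5668, -0.1606, 0.8073]
tcp_rot: [1.308, 2.438, 0.065]
force: [0.2, 0.3, -5.0]
finger_gap: 0.153
gripper_force: 59.6
```

Run:
```python
from h import *
state()
for n in('scene','top'):
    c=snap(n,n+'6.png')
    for q in('tray','pour_corner','media1','tray_grip'): print(n,q,[np.round(m['xyz'],3).tolist()+[round(m['confidence'],2)]+proj(c,m['xyz'])[0].round().tolist() for m in env.mark_of(n,q)])
```

```text
t 16.65 q [-0.102  0.318  0.521  0.544 -0.166  1.933  0.864] tcp [ 0.5668 -0.1606  0.8073] gap 0.1531549249550329 F [ 0.2  0.3 -5. ] 59.58672881126404
[[-0.499, 0.795, 0.344], [0.812, 0.568, -0.133], [-0.301, 0.213, -0.93]]
scene tray []
scene pour_corner []
scene media1 []
scene tray_grip []
top tray [[0.522, -0.208, 0.743, 0.7, 559.0, 20.0]]
top pour_corner [[0.433, -0.17, 0.707, 0.65, 498.0, 144.0], [0.548, 0.149, 0.056, 0.39, 219.0, 182.0]]
top media1 [[0.474, -0.16, 0.734, 0.98, 499.0, 85.0], [0.447, -0.197, 0.73, 0.93, 546.0, 117.0], [0.449, -0.175, 0.725, 0.88, 514.0, 118.0], [0.447, -0.147, 0.723, 0.85, 480.0, 121.0]]
top tray_grip []
```

View pics/top6.png

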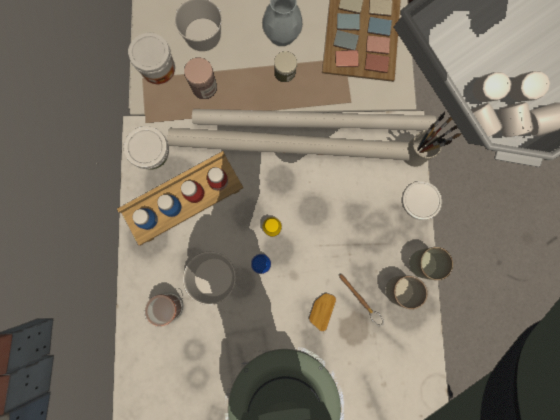

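All five cylinders are at the pouring corner: three lying across it at (486,122), (517,120) and (548,120), and two standing just behind at (498,86) and (536,85). The lip is at about (525,157). I'll add tilt to pack them more tightly, then bring it to rest.

Call:
step_arm --commands '[[1, [-0.022, 0.018, -0.026], 0], [1, [-0.043, 0.036, -0.052], 0], [1, [-0.065, 0.053, -0.078], 0], [1, [-0.086, 0.071, -0.104], 0], [1, [-0.108, 0.089, -0.13], 0]]'

```text
time: 17.65
tcp_pos: [0.5886, -0.1677, 0.8232]
tcp_rot: [1.282, 2.391, 0.08]
force: [0.3, -0.1, -4.6]
finger_gap: 0.154
gripper_force: 59.6
```

Run:
```python
from h import *
state()
for n in('top',):
    c=snap(n,n+'7.png')
    for q in('pour_corner','media1'): print(n,q,[np.round(m['xyz'],3).tolist()+[round(m['confidence'],2)]+proj(c,m['xyz'])[0].round().tolist() for m in env.mark_of(n,q)])
```

```text
t 17.65 q [-0.06   0.367  0.544  0.444 -0.225  1.933  0.872] tcp [ 0.5886 -0.1677  0.8232] gap 0.15391042767031102 F [ 0.3 -0.1 -4.6] 59.630311131477356
[[-0.484, 0.783, 0.392], [0.807, 0.572, -0.146], [-0.338, 0.246, -0.908]]
top pour_corner [[0.465, -0.176, 0.714, 0.91, 506.0, 105.0]]
top media1 [[0.481, -0.158, 0.734, 0.94, 496.0, 76.0], [0.48, -0.18, 0.737, 0.91, 526.0, 75.0], [0.499, -0.167, 0.749, 0.89, 515.0, 44.0], [0.462, -0.18, 0.718, 0.66, 514.0, 106.0]]
```

Call:
step_arm --commands '[[1, [-0.022, 0.018, -0.026], 0], [1, [-0.043, 0.036, -0.052], 0], [1, [-0.065, 0.053, -0.078], 0], [1, [-0.086, 0.071, -0.104], 0], [1, [-0.108, 0.089, -0.13], 0]]'

```text
time: 18.3
tcp_pos: [0.6001, -0.171, 0.8415]
tcp_rot: [1.256, 2.345, 0.094]
force: [-0.3, 0.5, -3.5]
finger_gap: 0.154
gripper_force: 59.7
```

Call:
step_arm --commands '[[1, [0, 0, 0], 0], [1, [0, 0, 0], 0], [1, [0, 0, 0], 0], [1, [0, 0, 0], 0], [1, [0, 0, 0], 0]]'

```text
time: 18.8
tcp_pos: [0.6002, -0.1709, 0.8417]
tcp_rot: [1.256, 2.345, 0.094]
force: [0.0, 0.1, -4.2]
finger_gap: 0.152
gripper_force: 59.6
```

Run:
```python
from h import *
s=state(); print(np.abs(s['qvel']).max())
M=R.from_rotvec(s['tcp_rot']).as_matrix(); ax=np.array([M[:,1],M[:,0],-M[:,2]])  # tray x,y,z
c=snap('top','top8.png')
pc=env.mark_of('top','pour_corner'); pc=np.array(pc[0]['xyz']) if pc else None; print(pc)
for m in env.mark_of('top','media1'): print(np.round(m['xyz'],3),round(m['confidence'],2),proj(c,m['xyz'])[0].round(), (ax@(np.array(m['xyz'])-pc)).round(3))
cv2.imwrite('pics/c8.png',cv2.resize(cv2.imread('pics/top8.png')[0:180,380:560],(600,600),interpolation=3))
```

```text
t 18.8 q [-0.031  0.394  0.563  0.362 -0.269  1.933  0.872] tcp [ 0.6002 -0.1709  0.8417] gap 0.15168907572185003 F [ 0.   0.1 -4.2] 59.57668125629425
[[-0.467, 0.768, 0.438], [0.801, 0.578, -0.159], [-0.375, 0.276, -0.885]]
0.0009313090958715679
[ 0.4787 -0.1807  0.728 ]
[ 0.514 -0.168  0.762] 0.96 [525.  17.] [ 0.043 -0.019  0.016]
[ 0.514 -0.194  0.758] 0.74 [557.  18.] [ 0.028 -0.039  0.009]
[ 0.494 -0.163  0.746] 0.7 [509.  52.] [ 0.027 -0.     0.012]
[ 0.493 -0.19   0.749] 0.65 [546.  51.] [ 0.011 -0.022  0.011]
```

View pics/c8.png

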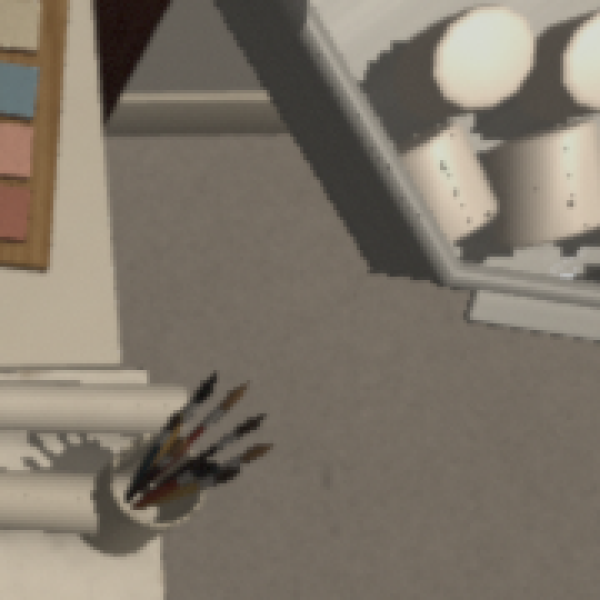

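At 28° the bunch is steady against the cut corner, but one piece is just out of view. A small sideways shift will let me verify it.

Call:
step_arm --commands '[[1, [0.012, 0.009, -0.002], 0], [1, [0.024, 0.017, -0.005], 0], [1, [0.036, 0.026, -0.007], 0], [1, [0.048, 0.035, -0.01], 0], [1, [0.06, 0.043, -0.012], 0]]'

```text
time: 19.45
tcp_pos: [0.5999, -0.0955, 0.8417]
tcp_rot: [1.256, 2.345, 0.094]
force: [-0.8, 0.0, -4.1]
finger_gap: 0.16
gripper_force: 59.7
```

Call:
step_arm --commands '[[1, [0, 0, 0], 0], [1, [0, 0, 0], 0], [1, [0, 0, 0], 0], [1, [0, 0, 0], 0], [1, [0, 0, 0], 0]]'

```text
time: 19.95
tcp_pos: [0.5999, -0.0967, 0.8417]
tcp_rot: [1.257, 2.345, 0.094]
force: [-0.3, 1.0, -4.6]
finger_gap: 0.15
gripper_force: 59.6
```

```bash
cat > chk.py <<'E'
from h import *
s=state(); print(np.abs(s['qvel']).max())
M=R.from_rotvec(s['tcp_rot']).as_matrix(); ax=np.array([M[:,1],M[:,0],-M[:,2]])
c=snap('top','top9.png')
# tray-frame: grip mid at local (~.0765,0,.071); grasp point 19mm behind TCP
g=s['tcp_pos']+M@[0,0,-.019]
for q in('pour_corner','media1','tray'):
  for m in env.mark_of('top',q): print(q,np.round(m['xyz'],3),round(m['confidence'],2),proj(c,m['xyz'])[0].round(),'tray xyz',(ax@(np.array(m['xyz'])-g)+[.0765,0,.071]).round(3))
E
python3 chk.py
```

```text
t 19.95 q [-0.243  0.351  0.594  0.439 -0.169  1.913  0.765] tcp [ 0.5999 -0.0967  0.8417] gap 0.1503017920378835 F [-0.3  1.  -4.6] 59.63438808917999
[[-0.466, 0.769, 0.438], [0.801, 0.577, -0.16], [-0.375, 0.276, -0.885]]
0.0037953882770528848
pour_corner [ 0.478 -0.108  0.726] 0.9 [429.  85.] tray xyz [-0.055  0.091  0.001]
media1 [ 0.509 -0.081  0.754] 0.89 [405.  31.] tray xyz [-0.009  0.088  0.017]
media1 [ 0.487 -0.118  0.747] 0.88 [452.  61.] tray xyz [-0.049  0.071  0.014]
media1 [ 0.509 -0.109  0.755] 0.85 [443.  29.] tray xyz [-0.025  0.065  0.013]
media1 [ 0.49  -0.137  0.754] 0.68 [481.  52.] tray xyz [-0.055  0.052  0.016]
```

Run:
```python
from h import *
s=env.get_obs();M=R.from_rotvec(s['tcp_rot']).as_matrix(); ax=np.array([M[:,1],M[:,0],-M[:,2]]);g=s['tcp_pos']+M@[0,0,-.019]
c=snap('top','top10.png')
for m in env.cut_out('top','media1'):
    y,x=np.nonzero(m['region']); print(round(m['confidence'],2),len(x),x.mean().round(),y.mean().round())
print([(np.round(m['xyz'],3).tolist(),round(m['confidence'],2),(ax@(np.array(m['xyz'])-g)+[.0765,0,.071]).round(3).tolist()) for m in env.mark_of('top','media1')])
# expected fifth at tray (-.033,.088,.014)
print(proj(c,ax.T@(np.array([-.033,.088,.014])-[.0765,0,.071])+g))
```

```text
0.92 922 417.0 58.0
0.89 1087 482.0 54.0
0.73 956 449.0 62.0
0.62 864 442.0 32.0
0.6 681 400.0 32.0
[([0.488, -0.137, 0.75], 0.97, [-0.058, 0.054, 0.014]), ([0.499, -0.093, 0.746], 0.95, [-0.026, 0.086, 0.013]), ([0.513, -0.108, 0.756], 0.82, [-0.021, 0.064, 0.012]), ([0.487, -0.12, 0.746], 0.79, [-0.05, 0.07, 0.013]), ([0.511, -0.08, 0.757], 0.74, [-0.005, 0.087, 0.018])]
[[421.26996592  57.90889945]]
```

```bash
python3 -c "
from h import *
print(env.job_done())"
```

```text
the job is handed in; nothing more can be done
None
```

I stood the bottle in the empty place in the row, and the arm is now holding the tray still by its grip, tilted about 28° and clear of the table, with all five cylinders bunched at the pouring corner (farthest about 50 mm from it); the job is handed in, but it returned no verdict.

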